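Dry-stack the sensor head on the blue mounting plate

ROBOT

A 7-joint arm with a two-finger parallel gripper is mounted at the origin on the work surface. World frame = base frame: x ahead of the robot, y to its left, z up, the work surface at z = 0. Lengths are in mm, angles in rad, forces in N, time in s.
With the tool pointing down it reaches from about 400 to 875 mm from the base axis. Payload 4.4 kg.
Tool frame: the origin (TCP) lies midway between the tips of the shut fingers; the grasp point (between the pads) lies ctrl.grip_depth behind it (ctrl.grip_depth is the distance from the TCP to the grasp point, in mm); z points along the fingers, y is the line along which they close (so a half turn about z gives the same grasp; the last joint's range is limited). The gripper opens to 85 mm and grips with 20 to 120 N. Pads are 22 mm wide; open, the fingers measure 114 mm over their backs; the gripper's body (76 mm by 85 mm) begins 54 mm behind the grasp point. The pads swing forward as they close: fully open they stand 13 mm farther back than shut.
Start: joints at [-1.172, 0.628, 0.038, 1.517, -0.027, 0.996, -0.02], TCP at [291.338, 581.068, 231.313] pointing down, gripper open.
Joint ranges: [-3.06, 3.06], [-0.37, 2.12], [-1.25, 1.32], [0.18, 2.47], [-1.1, 4.24], [0.23, 1.98], [-2.94, 2.94]. Speed limits (rad/s): [2.57, 2.57, 3.14, 3.14, 3.14, 3.14, 3.14].

INTERFACE

Orientations are given as [roll, pitch, yaw] about the fixed x, y, z axes, in that order (R = Rz(yaw) Ry(pitch) Rx(roll)).
In Python, from cell import ctrl gives the robot as it stands.
- The arm moves only by the tool carry_out, never from a script. Its argument "deltas" is one flat list of numbers, 7 for each row, row after row: the turn, a rotation vector about the tool's x, y, z in degrees, then the shift along the tool's x, y, z in m, then the closure, from -1 (fully open) to 1 (shut). In form: [wx, wy, wz, dx, dy, dz, claw, wx, wy, wz, dx, dy, dz, claw, ...]. A call has 1 to 12 rows; each row shifts and turns the commanded pose from where the row before left it, along the tool's axes as they then stand; what a row does not reach is not made up. A row lasts 1/8 s, in which the tool goes at most 62.5 mm and 10.7 degrees, less where a joint would pass 70% of its speed; a pose out of reach is approached as far as the arm can. A call with a gripper value outside its range is refused whole. The fingers move at their own pace and stop on an object; the grip force is fixed at half the most. Time passes only in rows, so rows that do not move let the fingers close. It gives the time, the measured TCP pose, the force, the opening and the grip force at its end, in the units of the state.
- ctrl.read_state(): the state, without advancing time (a new reading comes with each control period).
- ctrl.get_image(name): name is "scene" or "top"; returns the picture (480x640x3 uint8, red, green, blue); there is no depth.
- ctrl.calibration(name): a dict with "mtx" (3x3 intrinsics, pixels), "R" (3x3) and "t" (3): a world point X has camera coordinates R X + t. Camera axes: x right, y down, z forward; pixel columns grow to the right and rows downward; lengths in mm; the calibration is good to about 2 mm. A picture is of the moment at which its call begins. calibration takes no time and is no camera call.
- ctrl.finish_job(): hands the job in; it is judged then, once.
The state is a dict: "clock": time; "qpos": joint angles; "qd": joint speeds; "tau": joint torques, N m; "eef_pos": TCP position; "tool_rot": TCP orientation; "force": force on the tool from outside, world axes, zero at the start; "torque": the same for the moment, N m; "width": finger opening in mm; "gripper_force": force on a finger pad.
Only numpy, scipy, OpenCV 4.12 (cv2) and the standard library are available. Lean on these libraries where they do the work, as an engineer would, in place of code of your own. Each camera call takes 0.05 s, during which the arm holds its last target. There are 200 camera calls.

TASK

Dry-fit the sensor head on the blue mounting plate, taking the parts from the turntable one at a time in this order: the heat sink flat on the plate with its fins up, the white sensor bar on the fins, the purple disc on the bar, and the grey joystick on top with its stick up. Set each part down gently and level, centred on the blue plate, with the sensor bar running the same way as the plate's long side. Leave the yellow plate untouched and do not push the little orange gear out of its place in the middle of the turntable.

Things in the scene. Friction and masses are not known exactly. Their poses are not given: they have to be found in the camera images.
- heat_sink: Dull aluminium heat sink, 56 (its x) x 50 (its y) x 22 mm high: a 6 mm base plate with seven thin upright fins that run along its x; the tops of the fins are level and carry the next part. Starts upright on the turntable. Origin: centre of the underside, z up. Grip it across its 50 mm (y), on the outer fins.
- sensor_bar: White plastic line-tracking sensor bar, 90 (its x, long way) x 34 (its y) x 14 mm high, five black windows on top. Starts flat on the turntable, windows up. Origin: centre of the underside, z up. Grip it across its 34 mm (y).
- horn_disc: Translucent purple servo horn disc, 56 mm in diameter, 8 mm thick, flat on both faces. Starts flat on the turntable. Origin: centre of the underside, z up.
- joystick: Stubby grey joystick module: square base 40 x 40 x 16 mm with a short stick and round cap (24 mm in diameter) on top, 34 mm high in all. Starts on the turntable, stick up. Origin: centre of the underside, z up. Grip it by the base.
- blue_plate: Blue mounting plate, fixed to the bench, 90 (its x) x 130 (its y, the long side) x 6 mm thick. Origin: centre of the underside, on the bench (its top face is 6 mm higher), z up. The stack is built at its centre.
- yellow_plate: Yellow mounting plate, otherwise like the blue one (90 x 130 x 6 mm, fixed; origin at the centre of the underside). Not to be used.
- turntable: Wooden turntable, 310 mm in diameter, its flat top face 28 mm above the bench; the top spins freely with a little friction (about 0.06 N m) about the upright axis through the centre, the foot is fixed. Origin: centre of the fixed foot's underside, on the bench. The four parts stand around it, each about 100 mm from the centre.
- gear: Small orange gear wheel, 28 mm across, 12 mm high, loose in the middle of the turntable. Origin: centre of the underside. To be left there.
Mind the look-alikes: they are no part of the job. Of the things that look like the blue_plate, the smaller one is meant.

How it is judged:
By the outcome, as a careful person would: the job done as asked, in the order asked, and still so for the second after the job is handed in, with the robot touching nothing.
It also fails if it takes over 128 s, if anything falls off the work surface, if the arm or the gripper's body presses on something with over 40 N, if the wrist force passes 120 N, or if a joint passes its speed limit or range.

## Working session

There is one attempt and no reset: what is moved stays moved. The work goes in short steps, Python scripts to look and compute and a tool call to move; the robot and the scene stay as the last step left them, time stands still between calls to the robot, and variables do not carry over. Pictures are saved under pics/ and viewed, at most 14 in all, crops included, and the job is handed in when it is done.

Besides the shell and the picture viewer there is one more tool, called after "Request:" by a JSON object that holds its "api" and its "payload", one argument or row to a line. carry_out: Moves the arm, as the interface text tells. Its arguments: {"type":"object","properties":{"deltas":{"type":"array"}},"required":["deltas"]}

```bash
ls; mkdir -p pics
python3 - <<'E'
from cell import ctrl
import cv2
for n in("scene","top"):
    im=ctrl.get_image(n); cv2.imwrite(f"pics/{n}0.png",im[:,:,::-1]); c=ctrl.calibration(n); print(n,c)
print(ctrl.read_state(),ctrl.grip_depth)
E
```

```text
pics
scene {'mtx': array([[497.12574029,   0.        , 319.69346743],
       [  0.        , 497.12574029, 247.238889  ],
       [  0.        ,   0.        ,   1.        ]]), 'R': array([[-0.61494536,  0.78856584,  0.00247472],
       [ 0.69221278,  0.54130453, -0.47731632],
       [-0.37773492, -0.29181042, -0.87872806]]), 't': array([ 282.50020333, -302.90634267, 1418.12290496])}
top {'mtx': array([[545.67135447,   0.        , 315.44903868],
       [  0.        , 545.67135447, 242.76485403],
       [  0.        ,   0.        ,   1.        ]]), 'R': array([[ 0.08966664, -0.99596739,  0.00297474],
       [-0.97305757, -0.08824029, -0.21300848],
       [ 0.21241199,  0.01620516, -0.97704582]]), 't': array([-47.30624695, 455.55056396, 974.94578305])}
{'clock': 0.1, 'qpos': array([-1.17181625,  0.62927616,  0.03844318,  1.51825011, -0.02698631,
        0.99629863, -0.01998411]), 'qd': array([-3.14661498e-04, -6.01173350e-04, -4.46235614e-05, -3.64875919e-03,
       -5.53211407e-04,  2.00633875e-03, -1.74626081e-04]), 'tau': array([ 3.21410604e-03, -5.64536977e+01,  1.23059023e+00, -1.93973798e+01,
        1.12703812e-02,  5.49121265e-03,  1.86052483e-05]), 'eef_pos': array([291.07465185, 580.56687799, 230.47214376]), 'tool_rot': array([-3.13987860e+00,  2.86332860e-05,  2.67683762e+00]), 'force': array([ 0.1421619 , -0.20578354, -0.3433309 ]), 'torque': array([ 0.02780286, -0.02174005, -0.00286351]), 'gripper_force': 0.0, 'width': 85.23380579998118} 18.700000000000003
```

View pics/scene0.png

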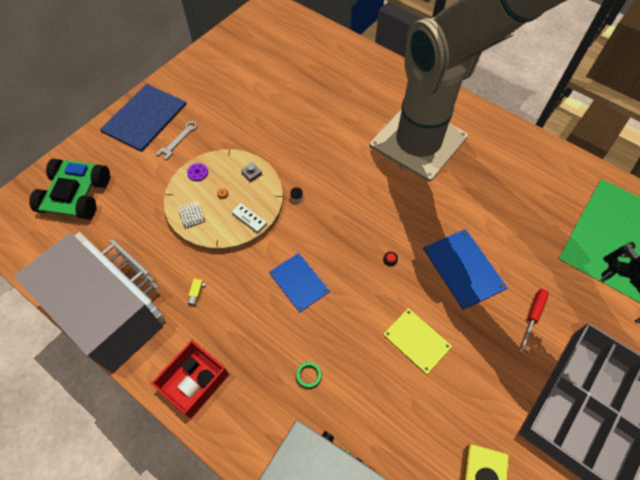

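View pics/top0.png

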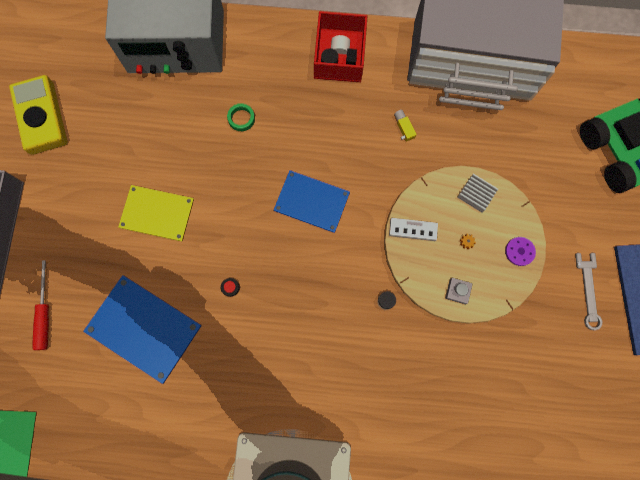

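The top view shows the smaller blue plate at about (312,201), with the heat sink at (478,193), bar (414,230), disc (520,251), joystick (459,290) and gear (468,241) on the turntable. The larger blue plate at (143,329) is the look-alike.

```bash
cat > h.py <<'E'
from cell import ctrl
import cv2, numpy as np
def img(n): return ctrl.get_image(n)
def cast(n,uv,z):
    c=ctrl.calibration(n); K,R,t=(np.array(c[k]) for k in("mtx","R","t"))
    uv=np.atleast_2d(uv).astype(float)
    d=(R.T@np.linalg.inv(K)@np.c_[uv,np.ones(len(uv))].T).T
    o=-R.T@t
    return (o+d*((z-o[2])/d[:,2])[:,None])[:,:2]
def proj(n,X):
    c=ctrl.calibration(n); p=np.array(c["mtx"])@(np.array(c["R"])@np.array(X,float)+c["t"]); return p[:2]/p[2]
def hsv(im): return cv2.cvtColor(im,cv2.COLOR_RGB2HSV)
def contour(mask,near):
    """contour (px) of the blob nearest to near"""
    cs,_=cv2.findContours(mask.astype(np.uint8),cv2.RETR_EXTERNAL,cv2.CHAIN_APPROX_NONE)
    cs=[c for c in cs if cv2.contourArea(c)>40]
    return min(cs,key=lambda c:np.hypot(*(c[:,0].mean(0)-near)))[:,0]
def rect(n,c,z):
    """min-area rectangle in world mm: centre, sides, angle of long side (deg)"""
    w=cast(n,c,z).astype(np.float32); (x,y),(a,b),_=r=cv2.minAreaRect(w)
    p=cv2.boxPoints(r); e=[p[1]-p[0],p[2]-p[1]]; e=max(e,key=np.linalg.norm)
    return np.round([x,y,max(a,b),min(a,b),np.degrees(np.arctan2(e[1],e[0]))%180],1)
E
python3 - <<'E'
from h import *
for n,pl,ye,ge,di in(("top",(312,201),(157,212),(468,241),(520,251)),("scene",(299,282),(418,340),(222,193),(197,172))):
    im=img(n); H=hsv(im); h,s,v=H[...,0],H[...,1].astype(int),H[...,2]
    print(n,"plate",rect(n,contour((h>100)&(h<125)&(s>120)&(v>60),pl),6))
    print(" yellow",rect(n,contour((h>25)&(h<35)&(s>120)&(v>120),ye),6))
    print(" disc",rect(n,contour((h>130)&(h<160)&(s>100),di),36))
    print(" gear",rect(n,contour((h<15)&(s>200)&(v>180),ge),40))
    c=contour((h>10)&(h<28)&(s>70)&(s<165)&(v>150),ge); print(" table",rect(n,c,28))
im=img("top"); a=im[150:330,375:555]; b=img("scene")[140:255,155:290]
cv2.imwrite("pics/z.png",cv2.resize(a,(600,600),interpolation=cv2.INTER_CUBIC)[:,:,::-1])
cv2.imwrite("pics/zs.png",cv2.resize(b,(675,575),interpolation=cv2.INTER_CUBIC)[:,:,::-1])
E
```

```text
top plate [551.5  10.4 129.   88.8  74.6]
 yellow [500.1 315.2 129.1  89.8  82.8]
 disc [ 480.2 -394.6   55.5   54.2   95.2]
 gear [878.2 -14.   74.9  62.2  92.1]
 table [ 506.1   31.5 1344.9  918.8   90.1]
scene plate [553.3   8.9 127.7  87.6  74.9]
 yellow [501.3 313.2 129.1  90.6  82.9]
 disc [ 481.3 -396.2   56.4   52.8   81.1]
 gear [855.4  -9.9  72.8  43.5 103.1]
 table [ 489.9 -297.4  313.1  310.    88.6]
```

View pics/z.png

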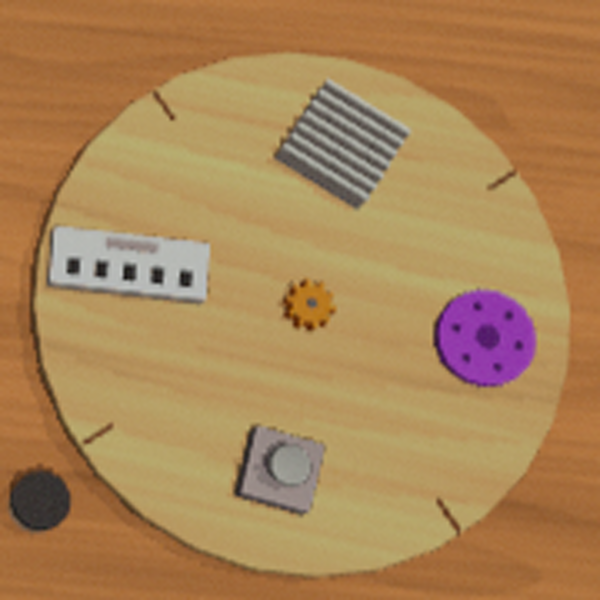

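View pics/zs.png

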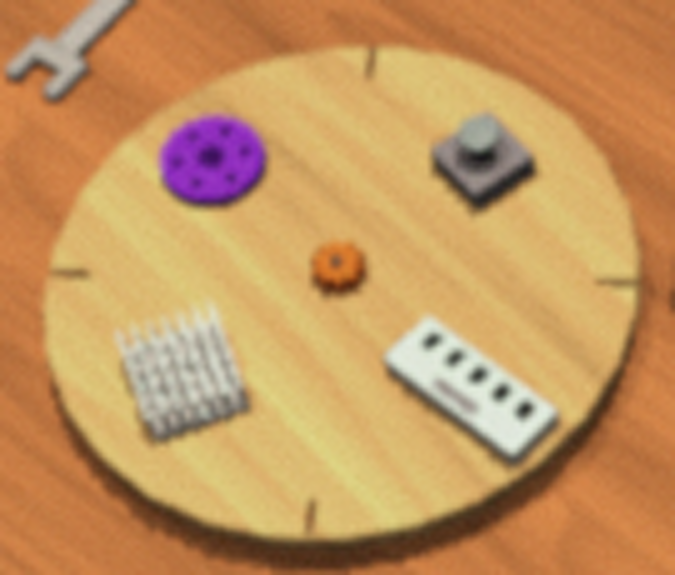

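The crops confirm the layout: fins run along the edge (327,80)→(410,130) in the crop, and the bar's long side is nearly horizontal at (57,227)→(210,240). Box silhouettes are centrally symmetric, so their centroids can be cast at mid-height.

```bash
cat >> h.py <<'E'
def grey(n,im,z,near,smax=75):
    m=hsv(im)[...,1]<smax
    c=contour(cv2.morphologyEx(m.astype(np.uint8),cv2.MORPH_CLOSE,np.ones((3,3))),near)
    hull=cv2.convexHull(c.astype(np.int32)); M=cv2.moments(hull)
    p=[M['m10']/M['m00'],M['m01']/M['m00']]
    q=cv2.approxPolyDP(hull,3,True)[:,0]
    return np.round(cast(n,p,z)[0],1),rect(n,c,z),q.tolist()
E
python3 - <<'E'
from h import *
t,s=img("top"),img("scene")
for o,z,a,b in(("sink",39,(478,193),(192,214)),("bar",35,(414,230),(249,217)),("joy",36,(459,290),(252,172))):
    print(o,*grey("top",t,z,a)); print(o,*grey("scene",s,z,b))
for n,im,g in(("top",t,(468,241)),("scene",s,(222,193))):
    H=hsv(im)
    c=contour((H[...,0]<18)&(H[...,1]>180)&(H[...,2]>150)&(np.hypot(*(np.indices(H.shape[:2])-np.array(g)[::-1,None,None]))<12),g); print("gear",rect(n,c,34))
    c=contour((H[...,0]>130)&(H[...,0]<160)&(H[...,1]>100),(520,251) if n=="top" else (197,172)); print("disc",rect(n,c,32))
    print(H[200:240:8,455] if n=="top" else "")
E
```

```text
sink [ 587.4 -309.8] [ 587.6 -309.9   59.4   57.5  151.2] [[473, 174], [497, 188], [482, 211], [458, 197]]
sink [ 587.1 -311.5] [ 586.8 -311.3   66.3   51.1   60.2] [[197, 201], [203, 221], [186, 227], [178, 207]]
bar [ 505.  -189.8] [ 505.2 -189.8   91.3   36.5   88.6] [[390, 220], [437, 223], [436, 239], [389, 235]]
bar [ 503.  -193.1] [ 503.  -194.2   93.5   37.1   88.5] [[232, 210], [241, 203], [266, 222], [256, 231]]
joy [ 393.9 -280.5] [ 394.1 -280.6   41.8   41.1   78.9] [[452, 278], [471, 283], [467, 303], [446, 298]]
joy [ 392.1 -283.8] [ 391.8 -284.9   48.2   40.3   78.9] [[253, 163], [260, 174], [250, 180], [242, 169]]Traceback (most recent call last):
  File "<stdin>", line 7, in <module>
  File "h.py", line 17, in contour
    return min(cs,key=lambda c:np.hypot(*(c[:,0].mean(0)-near)))[:,0]
           ~~~^^^^^^^^^^^^^^^^^^^^^^^^^^^^^^^^^^^^^^^^^^^^^^^^^^
ValueError: min() iterable argument is empty
```

```bash
cat >> h.py <<'E'
from scipy.spatial.transform import Rotation as Ro
def plan(x,y,z,yaw,n,claw):
    """rows (tool axes) from the measured pose to x,y,z (mm), closing yaw (deg, mod 180) with the tool down"""
    s=ctrl.read_state(); p=np.array(s["eef_pos"]); T=Ro.from_euler("xyz",s["tool_rot"])
    y0=np.degrees(s["tool_rot"][2]); d=(yaw+90-y0+90)%180-90
    if abs(yaw+90-y0)%360!=0: pass
    G=np.array([x,y,z])-p
    w=np.minimum(1,np.minimum(np.arange(1,n+1),np.arange(n,0,-1))/3); w/=w.sum()
    tilt=(T.inv()*Ro.from_euler("xyz",[np.pi,0,np.radians(y0+d)])).as_rotvec(degrees=True)
    print("pos",p.round(1),"yaw",y0.round(1),"turn",tilt.round(2),"q7",s["qpos"][6].round(2),"clock",s["clock"])
    for k in w:
        sh=T.inv().apply(G*k)/1000; print([round(float(a),2) for a in tilt*k]+[round(float(a),4) for a in sh]+[claw])
        T=T*Ro.from_rotvec(tilt*k,degrees=True)
E
python3 -c "
from h import *
plan(587,-311,180,150.7,24,-1)"
```

```text
pos [291.3 581.  231.2] yaw 153.4 turn [-1.000e-02 -1.000e-02 -8.733e+01] q7 -0.02 clock 0.4
[-0.0, -0.0, -1.32, -0.0101, -0.0101, 0.0008, -1]
[-0.0, -0.0, -2.65, -0.0197, -0.0206, 0.0016, -1]
[-0.0, -0.0, -3.97, -0.028, -0.0322, 0.0023, -1]
[-0.0, -0.0, -3.97, -0.0257, -0.0341, 0.0023, -1]
[-0.0, -0.0, -3.97, -0.0233, -0.0358, 0.0023, -1]
[-0.0, -0.0, -3.97, -0.0208, -0.0373, 0.0023, -1]
[-0.0, -0.0, -3.97, -0.0181, -0.0387, 0.0023, -1]
[-0.0, -0.0, -3.97, -0.0154, -0.0398, 0.0023, -1]
[-0.0, -0.0, -3.97, -0.0126, -0.0408, 0.0023, -1]
[-0.0, -0.0, -3.97, -0.0098, -0.0416, 0.0023, -1]
[-0.0, -0.0, -3.97, -0.0069, -0.0422, 0.0023, -1]
[-0.0, -0.0, -3.97, -0.0039, -0.0425, 0.0023, -1]
[-0.0, -0.0, -3.97, -0.001, -0.0427, 0.0023, -1]
[-0.0, -0.0, -3.97, 0.002, -0.0427, 0.0023, -1]
[-0.0, -0.0, -3.97, 0.0049, -0.0424, 0.0023, -1]
[-0.0, -0.0, -3.97, 0.0079, -0.042, 0.0023, -1]
[-0.0, -0.0, -3.97, 0.0107, -0.0413, 0.0023, -1]
[-0.0, -0.0, -3.97, 0.0136, -0.0405, 0.0023, -1]
[-0.0, -0.0, -3.97, 0.0164, -0.0395, 0.0023, -1]
[-0.0, -0.0, -3.97, 0.019, -0.0382, 0.0023, -1]
[-0.0, -0.0, -3.97, 0.0216, -0.0368, 0.0023, -1]
[-0.0, -0.0, -3.97, 0.0241, -0.0352, 0.0023, -1]
[-0.0, -0.0, -2.65, 0.0177, -0.0223, 0.0016, -1]
[-0.0, -0.0, -1.32, 0.0093, -0.0107, 0.0008, -1]
```

Request:
{"api": "carry_out", "payload": {
  "deltas": [0,0,2,-0.02,-0.001,0.002,-1,0,0,3.9,-0.043,-0.001,0.002,-1,0,0,3.9,-0.043,-0.001,0.002,-1,0,0,3.9,-0.043,-0.001,0.002,-1,0,0,3.9,-0.043,-0.001,0.002,-1,0,0,3.9,-0.043,-0.001,0.002,-1,0,0,3.9,-0.043,-0.001,0.002,-1,0,0,3.9,-0.043,-0.001,0.002,-1,0,0,3.9,-0.043,-0.001,0.002,-1,0,0,3.9,-0.043,-0.001,0.002,-1,0,0,3.9,-0.043,-0.001,0.002,-1,0,0,3.9,-0.043,-0.001,0.002,-1]
}}

```text
clock: 1.9
eef_pos: [610.5, 216.6, 207.2]
tool_rot: [3.141, 0.001, 1.888]
force: [-0.1, 0.3, 0.1]
width: 85.4
gripper_force: 0.0
```

Request:
{"api": "carry_out", "payload": {
  "deltas": [0,0,3.9,-0.043,-0.001,0.002,-1,0,0,3.9,-0.043,-0.001,0.002,-1,0,0,3.9,-0.043,-0.001,0.002,-1,0,0,3.9,-0.043,-0.001,0.002,-1,0,0,3.9,-0.043,-0.001,0.002,-1,0,0,3.9,-0.043,-0.001,0.002,-1,0,0,3.9,-0.043,-0.001,0.002,-1,0,0,3.9,-0.043,-0.001,0.002,-1,0,0,3.9,-0.043,-0.001,0.002,-1,0,0,3.9,-0.043,-0.001,0.002,-1,0,0,3.9,-0.043,-0.001,0.002,-1,0,0,2.0,-0.02,-0.001,0.002,-1]
}}

```text
clock: 3.4
eef_pos: [578.7, -264.3, 183.5]
tool_rot: [3.141, 0.002, 1.102]
force: [-0.3, 0.0, 0.1]
width: 85.4
gripper_force: 0.0
```

```bash
python3 -c "
from h import *
plan(587.3,-310.7,110,150.7,5,-1)"
```

```text
pos [ 578.7 -264.3  183.5] yaw 63.2 turn [0.03 0.14 2.46] q7 0.21 clock 3.4
[0.0, 0.02, 0.27, -0.0041, 0.0032, 0.0082, -1]
[0.01, 0.03, 0.55, -0.0083, 0.0064, 0.0163, -1]
[0.01, 0.05, 0.82, -0.0123, 0.0097, 0.0245, -1]
[0.01, 0.03, 0.55, -0.0081, 0.0066, 0.0163, -1]
[0.0, 0.02, 0.27, -0.004, 0.0033, 0.0082, -1]
```

Request:
{"api": "carry_out", "payload": {
  "deltas": [0,0,0.5,-0.008,0.006,0.015,-1,0,0,1,-0.012,0.01,0.024,-1,0,0,0.7,-0.012,0.01,0.024,-1,0,0,0.3,-0.005,0.003,0.01,-1,0,0,0,0,0,0,-1,0,0,0,0,0,0,-1]
}}

```text
clock: 4.15
eef_pos: [590.5, -305.0, 110.9]
tool_rot: [3.141, -0.001, 1.067]
force: [-0.2, -0.8, 0.8]
width: 85.6
gripper_force: 0.0
```

Run:
```python
from h import *
plan(587.3,-310.7,29.5,150.7,8,-1)
t,s=img("top"),img("scene")
cv2.imwrite("pics/a.png",cv2.resize(np.vstack([t[130:330,370:600],s[110:310,130:360]]),None,fx=1.5,fy=1.5)[:,:,::-1])
```

```text
pos [ 590.5 -305.   110.9] yaw 61.1 turn [ 0.05 -0.05  0.45] q7 0.25 clock 4.15
[0.0, -0.0, 0.02, -0.0004, -0.0, 0.0045, -1]
[0.01, -0.01, 0.05, -0.0007, -0.0, 0.009, -1]
[0.01, -0.01, 0.07, -0.0011, -0.0, 0.0136, -1]
[0.01, -0.01, 0.07, -0.0011, -0.0, 0.0136, -1]
[0.01, -0.01, 0.07, -0.0011, -0.0, 0.0136, -1]
[0.01, -0.01, 0.07, -0.0011, -0.0, 0.0136, -1]
[0.01, -0.01, 0.05, -0.0007, -0.0, 0.009, -1]
[0.0, -0.0, 0.02, -0.0004, -0.0, 0.0045, -1]
```

View pics/a.png

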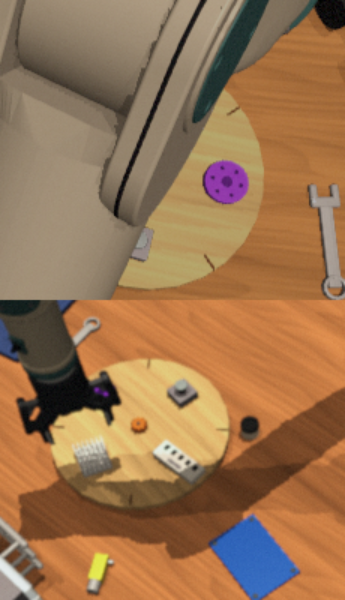

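The scene view shows the open gripper straddling the heat sink at about (92,457) in the crop, clear of the gear (138,424). Descend.

Request:
{"api": "carry_out", "payload": {
  "deltas": [0,0,0.4,-0.0035,0,0.01,-1,0,0,0,-0.003,0,0.02,-1,0,0,0,0,0,0.02,-1,0,0,0,0,0,0.016,-1,0,0,0,0,0,0.01,-1,0,0,0,0,0,0.005,-1,0,0,0,0,0,0,-1]
}}

```text
clock: 5.12
eef_pos: [586.6, -311.6, 29.2]
tool_rot: [-3.142, 0.0, 1.059]
force: [1.3, 0.4, 0.5]
width: 85.4
gripper_force: 0.0
```

Request:
{"api": "carry_out", "payload": {
  "deltas": [0,0,0,0,0,0,0.1,0,0,0,0,0,0,0.4,0,0,0,0,0,0,0.7,0,0,0,0,0,0,1,0,0,0,0,0,0,1,0,0,0,0,0,0,1]
}}

```text
clock: 5.88
eef_pos: [587.1, -312.0, 30.2]
tool_rot: [3.14, -0.0, 1.059]
force: [-1.0, -0.3, 5.9]
width: 49.1
gripper_force: 63.5
```

Request:
{"api": "carry_out", "payload": {
  "deltas": [0,0,0,0,0,-0.005,1,0,0,0,0,0,-0.015,1,0,0,0,0,0,-0.03,1,0,0,0,0,0,-0.03,1,0,0,0,0,0,-0.02,1,0,0,0,0,0,-0.005,1]
}}

```text
clock: 6.62
eef_pos: [587.2, -312.0, 136.0]
tool_rot: [3.139, -0.0, 1.059]
force: [-0.4, 0.0, -1.6]
width: 48.5
gripper_force: 62.8
```

Run:
```python
from h import *
plan(552.1,8.4,110,164.75,11,1)
s=img("scene"); cv2.imwrite("pics/b.png",cv2.resize(s[90:290,110:360],None,fx=2,fy=2)[:,:,::-1])
```

```text
pos [ 587.2 -312.   136. ] yaw 60.7 turn [ 1.400e-01  1.000e-02 -1.408e+01] q7 0.24 clock 6.625
[0.01, 0.0, -0.52, 0.0097, -0.0069, 0.0009, 1]
[0.01, 0.0, -1.04, 0.0195, -0.0137, 0.0019, 1]
[0.02, 0.0, -1.56, 0.0297, -0.02, 0.0028, 1]
[0.02, 0.0, -1.56, 0.0302, -0.0192, 0.0029, 1]
[0.02, 0.0, -1.56, 0.0307, -0.0184, 0.0029, 1]
[0.02, 0.0, -1.56, 0.0312, -0.0175, 0.0029, 1]
[0.02, 0.0, -1.56, 0.0317, -0.0167, 0.0029, 1]
[0.02, 0.0, -1.56, 0.0321, -0.0158, 0.0029, 1]
[0.02, 0.0, -1.56, 0.0326, -0.0149, 0.0029, 1]
[0.01, 0.0, -1.04, 0.022, -0.0094, 0.0019, 1]
[0.01, 0.0, -0.52, 0.0111, -0.0045, 0.001, 1]
```

View pics/b.png

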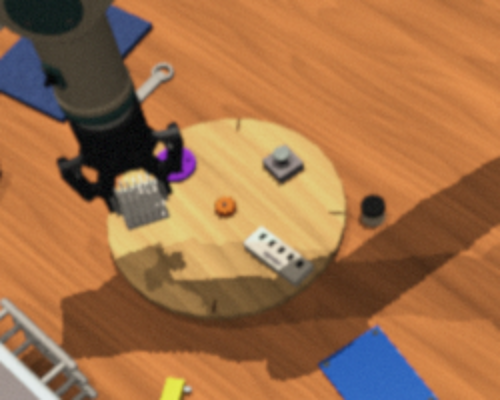

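The heat sink is held level between the fingers at (140,200) in the crop. Gear and other parts are undisturbed. Carry it to the plate.

Request:
{"api": "carry_out", "payload": {
  "deltas": [0,0,-0.5,0.01,-0.007,0.001,1,0,0,-1,0.02,-0.014,0.002,1,0,0,-1.6,0.03,-0.02,0.003,1,0,0,-1.6,0.03,-0.019,0.003,1,0,0,-1.6,0.031,-0.018,0.003,1,0,0,-1.6,0.031,-0.017,0.003,1,0,0,-1.6,0.032,-0.017,0.003,1,0,0,-1.6,0.032,-0.016,0.003,1,0,0,-1.5,0.032,-0.015,0.003,1,0,0,-1,0.022,-0.009,0.002,1,0,0,-0.5,0.011,-0.005,0.001,1,0,0,0,0,0,0,1]
}}

```text
clock: 8.18
eef_pos: [550.9, 9.9, 106.7]
tool_rot: [-3.14, 0.0, 1.307]
force: [0.2, -0.9, -0.7]
width: 48.7
gripper_force: 62.8
```

```bash
python3 -c "
from h import *
plan(552.1,8.4,15,164.75,5,1)"
```

```text
pos [550.9   9.9 106.7] yaw 74.9 turn [-0.09  0.02  0.11] q7 0.03 clock 8.175
[-0.01, 0.0, 0.01, -0.0001, 0.0002, 0.0102, 1]
[-0.02, 0.0, 0.02, -0.0003, 0.0004, 0.0204, 1]
[-0.03, 0.01, 0.04, -0.0004, 0.0006, 0.0306, 1]
[-0.02, 0.0, 0.02, -0.0003, 0.0004, 0.0204, 1]
[-0.01, 0.0, 0.01, -0.0001, 0.0002, 0.0102, 1]
```

Request:
{"api": "carry_out", "payload": {
  "deltas": [0,0,0,-0.001,0.0016,0.015,1,0,0,0,0,0,0.03,1,0,0,0,0,0,0.027,1,0,0,0,0,0,0.015,1,0,0,0,0,0,0.006,1,0,0,0,0,0,0,1,0,0,0,0,0,0,1]
}}

```text
clock: 9.05
eef_pos: [553.6, 7.6, 15.1]
tool_rot: [3.14, -0.0, 1.305]
force: [-1.2, 0.3, -1.4]
width: 48.8
gripper_force: 62.8
```

Request:
{"api": "carry_out", "payload": {
  "deltas": [0,0,0,0,0,0.002,1,0,0,0,0,0,0.001,1,0,0,0,0,0,0,1]
}}

```text
clock: 9.43
eef_pos: [552.9, 7.8, 11.4]
tool_rot: [3.142, -0.0, 1.305]
force: [-0.5, 0.2, -1.3]
width: 48.5
gripper_force: 62.8
```

Request:
{"api": "carry_out", "payload": {
  "deltas": [0,0,0,-0.0002,0.001,0.0015,1,0,0,0,0,0,0,1,0,0,0,0,0,0,1]
}}

```text
clock: 9.8
eef_pos: [553.7, 7.2, 9.7]
tool_rot: [-3.141, 0.0, 1.305]
force: [0.1, 0.1, -0.0]
width: 49.0
gripper_force: 62.8
```

Request:
{"api": "carry_out", "payload": {
  "deltas": [0,0,0,0,0,0.001,1,0,0,0,0,0,0,1,0,0,0,0,0,0,1]
}}

```text
clock: 10.18
eef_pos: [553.8, 7.2, 8.8]
tool_rot: [-3.142, 0.0, 1.305]
force: [0.3, -0.3, -1.0]
width: 48.8
gripper_force: 62.8
```

Request:
{"api": "carry_out", "payload": {
  "deltas": [0,0,0,0.0007,-0.0018,0,1,0,0,0,0,0,0.0007,1,0,0,0,0,0,0,1,0,0,0,0,0,0,1]
}}

```text
clock: 10.68
eef_pos: [552.0, 8.6, 8.2]
tool_rot: [-3.141, -0.0, 1.305]
force: [-1.4, 0.4, 4.0]
width: 48.7
gripper_force: 63.2
```

Request:
{"api": "carry_out", "payload": {
  "deltas": [0,0,0,0,0,0.0007,1,0,0,0,0,0,0,1,0,0,0,0,0,0,1]
}}

```text
clock: 11.05
eef_pos: [552.0, 8.6, 8.2]
tool_rot: [-3.141, -0.001, 1.305]
force: [-3.3, 1.1, 9.8]
width: 48.9
gripper_force: 64.0
```

Contact (≈10 N). Release, retreat.

Request:
{"api": "carry_out", "payload": {
  "deltas": [0,0,0,0,0,0,0.5,0,0,0,0,0,0,0.1,0,0,0,0,0,0,-0.3,0,0,0,0,0,0,-1,0,0,0,0,0,0,-1,0,0,0,0,0,-0.01,-1,0,0,0,0,0,-0.03,-1,0,0,0,0,0,-0.04,-1,0,0,0,0,0,-0.04,-1,0,0,0,0,0,-0.02,-1]
}}

```text
clock: 12.3
eef_pos: [553.3, 8.2, 150.2]
tool_rot: [3.138, -0.001, 1.305]
force: [-0.1, -0.6, -0.3]
width: 85.4
gripper_force: 0.0
```

Run:
```python
from h import *
s=img("scene"); cv2.imwrite("pics/c.png",cv2.resize(s[130:330,150:370],None,fx=2.5,fy=2.5)[:,:,::-1])
H=hsv(s)
print("bar",*grey("scene",s,35,(249,217))); print("joy",*grey("scene",s,36,(252,172)))
print("sink",*grey("scene",s,17,(300,278)))
print("disc",rect("scene",contour((H[...,0]>130)&(H[...,0]<160)&(H[...,1]>100),(197,172)),32))
plan(504,-193,140,178.5,7,-1)
```

```text
bar [ 503.  -193.2] [ 502.9 -194.3   93.7   37.3   88.5] [[232, 210], [241, 203], [266, 222], [256, 231]]
joy [ 392.1 -283.7] [ 391.7 -284.9   48.2   40.2   78.9] [[253, 163], [260, 174], [250, 180], [242, 169]]
sink [553.3   8.9] [552.8   8.8  63.   55.1  74.8] [[300, 264], [313, 284], [296, 294], [283, 275]]
disc [ 479.7 -398.9   55.1   53.4   97.7]
pos [554.3   8.2 151.9] yaw 74.8 turn [  0.36  -0.08 -13.75] q7 0.01 clock 12.35
[0.02, -0.01, -0.92, -0.0138, 0.0003, 0.0008, -1]
[0.05, -0.01, -1.83, -0.0277, 0.0001, 0.0015, -1]
[0.07, -0.02, -2.75, -0.0415, -0.0011, 0.0023, -1]
[0.07, -0.02, -2.75, -0.0414, -0.0031, 0.0023, -1]
[0.07, -0.02, -2.75, -0.0412, -0.0051, 0.0023, -1]
[0.05, -0.01, -1.83, -0.0273, -0.0047, 0.0016, -1]
[0.02, -0.01, -0.92, -0.0135, -0.0028, 0.0008, -1]
```

View pics/c.png

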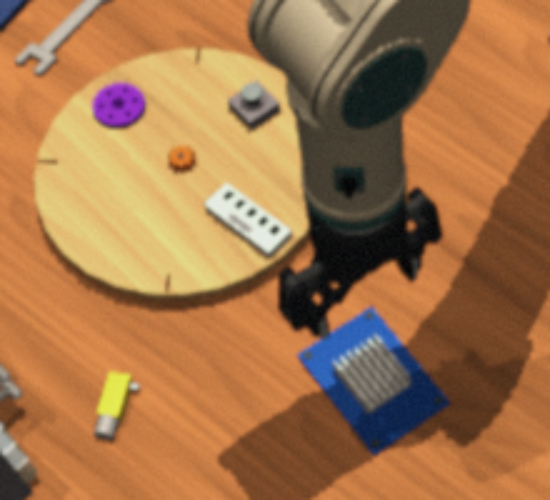

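The sink sits centred and level on the plate at (372,372) in the crop, matching the plate's centre within 1 mm. Now the bar.

Request:
{"api": "carry_out", "payload": {
  "deltas": [0,0,-0.9,-0.014,0,0.001,-1,0,0,-1.8,-0.028,0,0.0015,-1,0.1,0,-2.8,-0.041,-0.001,0.002,-1,0.1,0,-2.8,-0.041,-0.003,0.01,-1,0.1,0,-2.7,-0.041,-0.005,0.02,-1,0,0,-1.8,-0.027,-0.005,0.02,-1,0,0,-0.9,-0.013,-0.003,0.01,-1,0,0,0,0,0,0,-1,0,0,0,0,0,0,-1]
}}

```text
clock: 13.48
eef_pos: [501.8, -190.1, 83.1]
tool_rot: [-3.137, -0.002, 1.546]
force: [-0.3, 0.2, -0.1]
width: 85.3
gripper_force: 0.0
```

```bash
python3 -c "
from h import *
plan(504,-191.5,32,178.5,5,-1)"
```

```text
pos [ 501.8 -190.1   83.1] yaw 88.6 turn [-0.27 -0.09  0.06] q7 0.57 clock 13.475
[-0.03, -0.01, 0.01, -0.0002, 0.0003, 0.0057, -1]
[-0.06, -0.02, 0.01, -0.0003, 0.0005, 0.0114, -1]
[-0.09, -0.03, 0.02, -0.0005, 0.0008, 0.017, -1]
[-0.06, -0.02, 0.01, -0.0003, 0.0005, 0.0114, -1]
[-0.03, -0.01, 0.01, -0.0002, 0.0003, 0.0057, -1]
```

Request:
{"api": "carry_out", "payload": {
  "deltas": [-0.1,0,0,-0.001,0.002,0.012,-1,-0.1,0,0,0,0,0.02,-1,0,0,0,0,0,0.015,-1,0,0,0,0,0,0.005,-1,0,0,0,0,0,0,-1,0,0,0,0,0,0,-1]
}}

```text
clock: 14.22
eef_pos: [503.4, -192.6, 31.3]
tool_rot: [-3.141, -0.0, 1.544]
force: [-0.1, -1.6, -0.0]
width: 85.3
gripper_force: 0.0
```

```bash
python3 -c "
from h import *
plan(504,-191.5,31,178.5,1,-1)"
```

```text
pos [ 503.4 -192.6   31.3] yaw 88.5 turn [-0.05 -0.02 -0.03] q7 0.6 clock 14.225
[-0.05, -0.02, -0.03, 0.0011, 0.0006, 0.0003, -1]
```

Request:
{"api": "carry_out", "payload": {
  "deltas": [0,0,0,0.001,0.0005,0,0.1,0,0,0,0,0,0,0.4,0,0,0,0,0,0,0.7,0,0,0,0,0,0,1,0,0,0,0,0,0,1,0,0,0,0,0,0,1,0,0,0,0,0,0,1]
}}

```text
clock: 15.1
eef_pos: [504.0, -191.6, 31.4]
tool_rot: [-3.141, -0.0, 1.544]
force: [-0.7, 0.4, 6.2]
width: 32.7
gripper_force: 60.1
```

Request:
{"api": "carry_out", "payload": {
  "deltas": [0,0,0,0,0,-0.005,1,0,0,0,0,0,-0.015,1,0,0,0,0,0,-0.03,1,0,0,0,0,0,-0.03,1,0,0,0,0,0,-0.01,1,0,0,0,0,0,0,1]
}}

```text
clock: 15.85
eef_pos: [504.0, -191.5, 121.5]
tool_rot: [-3.141, -0.0, 1.544]
force: [0.1, -0.3, 0.4]
width: 32.4
gripper_force: 59.6
```

```bash
python3 -c "
from h import *
plan(552.4,9.6,95,164.75,8,1)"
```

```text
pos [ 504.  -191.5  121.5] yaw 88.5 turn [-0.03 -0.02 13.73] q7 0.55 clock 15.85
[-0.0, -0.0, 0.76, 0.0112, 0.0024, 0.0015, 1]
[-0.0, -0.0, 1.53, 0.0225, 0.0045, 0.003, 1]
[-0.0, -0.0, 2.29, 0.034, 0.0058, 0.0044, 1]
[-0.0, -0.0, 2.29, 0.0342, 0.0045, 0.0044, 1]
[-0.0, -0.0, 2.29, 0.0343, 0.0031, 0.0044, 1]
[-0.0, -0.0, 2.29, 0.0344, 0.0017, 0.0044, 1]
[-0.0, -0.0, 1.53, 0.023, 0.0002, 0.0029, 1]
[-0.0, -0.0, 0.76, 0.0115, -0.0002, 0.0015, 1]
```

Request:
{"api": "carry_out", "payload": {
  "deltas": [0,0,0.8,0.011,0.002,0.0015,1,0,0,1.5,0.0225,0.0045,0.003,1,0,0,2.3,0.034,0.006,0.0045,1,0,0,2.3,0.034,0.0045,0.0045,1,0,0,2.3,0.034,0.003,0.0045,1,0,0,2.3,0.0345,0.002,0.0045,1,0,0,1.5,0.023,0,0.003,1,0,0,0.8,0.0115,0,0.0015,1,0,0,0,0,0,0,1,0,0,0,0,0,0,1]
}}

```text
clock: 17.1
eef_pos: [551.8, 7.4, 93.9]
tool_rot: [-3.14, 0.001, 1.302]
force: [-0.4, 0.1, -1.0]
width: 32.1
gripper_force: 59.6
```

```bash
python3 -c "
from h import *
plan(552.4,9.6,37,164.75,5,1)"
```

```text
pos [551.8   7.4  93.9] yaw 74.6 turn [-0.11  0.05 -0.17] q7 0.06 clock 17.1
[-0.01, 0.01, -0.02, 0.0003, 0.0, 0.0063, 1]
[-0.03, 0.01, -0.04, 0.0005, 0.0, 0.0126, 1]
[-0.04, 0.02, -0.06, 0.0008, 0.0, 0.019, 1]
[-0.03, 0.01, -0.04, 0.0005, 0.0, 0.0126, 1]
[-0.01, 0.01, -0.02, 0.0003, 0.0, 0.0063, 1]
```

Request:
{"api": "carry_out", "payload": {
  "deltas": [0,0,-0.1,0.001,0,0.01,1,0,0,0,0.001,0,0.02,1,0,0,0,0,0,0.015,1,0,0,0,0,0,0.009,1,0,0,0,0,0,0.003,1,0,0,0,0,0,0,1,0,0,0,0,0,0,1]
}}

```text
clock: 17.98
eef_pos: [552.9, 10.8, 37.4]
tool_rot: [-3.141, -0.0, 1.305]
force: [0.2, 0.6, -0.8]
width: 32.2
gripper_force: 59.6
```

```bash
python3 -c "
from h import *
plan(552.4,9.6,31.4,164.75,1,1)"
```

```text
pos [552.9  10.8  37.4] yaw 74.8 turn [-0.05 -0.03  0.02] q7 0.1 clock 17.975
[-0.05, -0.03, 0.02, -0.0013, -0.0002, 0.006, 1]
```

Request:
{"api": "carry_out", "payload": {
  "deltas": [0,0,0,-0.0012,0,0.003,1,0,0,0,0,0,0.001,1,0,0,0,0,0,0,1,0,0,0,0,0,0.0008,1,0,0,0,0,0,0,1]
}}

```text
clock: 18.6
eef_pos: [552.2, 9.7, 32.1]
tool_rot: [-3.14, -0.0, 1.305]
force: [0.0, 0.2, -0.8]
width: 32.2
gripper_force: 59.6
```

Request:
{"api": "carry_out", "payload": {
  "deltas": [0,0,0,0,0,0.0008,1,0,0,0,0,0,0,1,0,0,0,0,0,0,1]
}}

```text
clock: 18.98
eef_pos: [552.3, 9.7, 31.5]
tool_rot: [-3.14, -0.0, 1.305]
force: [-0.3, -0.5, 1.6]
width: 32.1
gripper_force: 59.7
```

Request:
{"api": "carry_out", "payload": {
  "deltas": [0,0,0,0,0,0.0005,1,0,0,0,0,0,0,1,0,0,0,0,0,0,1]
}}

```text
clock: 19.35
eef_pos: [552.3, 9.7, 31.4]
tool_rot: [-3.14, -0.001, 1.305]
force: [-0.8, 0.6, 6.7]
width: 32.5
gripper_force: 60.4
```

Request:
{"api": "carry_out", "payload": {
  "deltas": [0,0,0,0,0,0,0.7,0,0,0,0,0,0,0.4,0,0,0,0,0,0,0,0,0,0,0,0,0,-1,0,0,0,0,0,0,-1,0,0,0,0,0,-0.01,-1,0,0,0,0,0,-0.03,-1,0,0,0,0,0,-0.04,-1,0,0,0,0,0,-0.03,-1,0,0,0,0,0,-0.01,-1,0,0,0,0,0,0,-1]
}}

```text
clock: 20.72
eef_pos: [552.5, 9.8, 151.3]
tool_rot: [-3.141, -0.001, 1.305]
force: [0.2, 0.5, -0.0]
width: 85.3
gripper_force: 0.0
```

Run:
```python
from h import *
s=img("scene"); cv2.imwrite("pics/d.png",cv2.resize(s[130:330,150:370],None,fx=2.5,fy=2.5)[:,:,::-1])
t=img("top"); H=hsv(s); T=hsv(t)
print("joy",*grey("scene",s,36,(252,172)))
print("bar",*grey("scene",s,35,(302,270)))
m=hsv(s); w=(m[...,1]<40)&(m[...,2]>150); print(rect("scene",contour(w,(302,270)),42))
print("disc",rect("scene",contour((H[...,0]>130)&(H[...,0]<160)&(H[...,1]>100),(197,172)),32))
print("disc top",rect("top",contour((T[...,0]>130)&(T[...,0]<160)&(T[...,1]>100),(520,251)),32))
plan(480.5,-396,120,164.75,11,-1)
```

```text
joy [ 392.1 -283.7] [ 391.7 -284.9   48.2   40.2   78.9] [[253, 163], [260, 174], [250, 180], [242, 169]]
bar [ 391.6 -284.3] [ 391.2 -285.5   48.3   40.3   78.9] [[253, 163], [260, 174], [250, 180], [242, 169]]
[545.4 -16.8  36.3  31.7 165.4]
disc [ 479.8 -398.6   55.8   52.9   80.3]
disc top [ 480.1 -395.3   55.4   53.6  138.2]
pos [551.6   9.8 150. ] yaw 74.8 turn [-0.21  0.01  0.03] q7 0.02 clock 20.825
[-0.01, 0.0, 0.0, -0.0152, 0.0014, 0.0011, -1]
[-0.02, 0.0, 0.0, -0.0304, 0.0028, 0.0022, -1]
[-0.02, 0.0, 0.0, -0.0456, 0.0042, 0.0033, -1]
[-0.02, 0.0, 0.0, -0.0456, 0.0042, 0.0033, -1]
[-0.02, 0.0, 0.0, -0.0456, 0.0042, 0.0033, -1]
[-0.02, 0.0, 0.0, -0.0456, 0.0042, 0.0033, -1]
[-0.02, 0.0, 0.0, -0.0456, 0.0042, 0.0033, -1]
[-0.02, 0.0, 0.0, -0.0456, 0.0042, 0.0033, -1]
[-0.02, 0.0, 0.0, -0.0456, 0.0042, 0.0033, -1]
[-0.02, 0.0, 0.0, -0.0304, 0.0028, 0.0022, -1]
[-0.01, 0.0, 0.0, -0.0152, 0.0014, 0.0011, -1]
```

View pics/d.png

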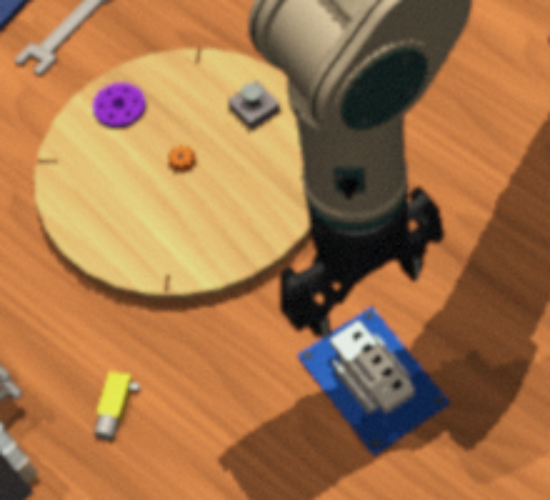

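The bar lies on the fins at about (371,362) in the crop, running along the plate's long side. Now the disc at (480,-397).

Request:
{"api": "carry_out", "payload": {
  "deltas": [0,0,0,-0.015,0.0014,0.001,-1,0,0,0,-0.03,0.003,0.002,-1,0,0,0,-0.046,0.004,0.003,-1,0,0,0,-0.046,0.004,0.003,-1,0,0,0,-0.046,0.004,0.003,-1,0,0,0,-0.046,0.004,0.003,-1,0,0,0,-0.046,0.004,0.003,-1,0,0,0,-0.046,0.004,0.01,-1,0,0,0,-0.046,0.004,0.02,-1,0,0,0,-0.031,0.003,0.02,-1,0,0,0,-0.015,0.001,0.01,-1,0,0,0,0,0,0,-1]
}}

```text
clock: 22.32
eef_pos: [477.3, -398.9, 71.6]
tool_rot: [-3.137, -0.001, 1.303]
force: [-0.3, 0.0, -0.0]
width: 85.4
gripper_force: 0.0
```

Run:
```python
from h import *
plan(480,-397,31,164.75,4,-1)
t=img("top"); T=hsv(t); w=(T[...,1]<60)&(T[...,2]>90)
b=grey("top",t,35,(312,195)); print(b)
```

```text
pos [ 477.3 -398.9   71.6] yaw 74.6 turn [-0.24 -0.05 -0.11] q7 0.69 clock 22.325
[-0.04, -0.01, -0.02, 0.0004, 0.0004, 0.0068, -1]
[-0.08, -0.02, -0.04, 0.0009, 0.0007, 0.0135, -1]
[-0.08, -0.02, -0.04, 0.0009, 0.0007, 0.0135, -1]
[-0.04, -0.01, -0.02, 0.0004, 0.0004, 0.0068, -1]
(array([550.2,  12.1]), array([549.8,  13.2,  91.1,  55.2,  74.7]), [[292, 180], [334, 194], [330, 210], [318, 215], [296, 207], [286, 194]])
```

Request:
{"api": "carry_out", "payload": {
  "deltas": [-0.1,0,0,0.001,0.001,0.012,-1,-0.1,0,-0.1,0.0008,0.0007,0.018,-1,0,0,0,0,0,0.01,-1,0,0,0,0,0,0.003,-1,0,0,0,0,0,0,-1,0,0,0,0,0,0,-1]
}}

```text
clock: 23.12
eef_pos: [481.2, -397.5, 30.2]
tool_rot: [3.139, 0.0, 1.306]
force: [-1.3, -0.3, 0.6]
width: 85.5
gripper_force: 0.0
```

Run:
```python
from h import *
plan(480,-397,27,164.75,1,-1)
```

```text
pos [ 481.2 -397.5   30.2] yaw 74.9 turn [0.14 0.01 0.11] q7 0.71 clock 23.125
[0.14, 0.01, 0.11, 0.0002, -0.0013, 0.0031, -1]
```

Request:
{"api": "carry_out", "payload": {
  "deltas": [0,0,0,0,-0.0006,0.003,-1,0,0,0,0,0,0,0.1,0,0,0,0,0,0,0.3,0,0,0,0,0,0,0.5,0,0,0,0,0,0,0.8,0,0,0,0,0,0,1,0,0,0,0,0,0,1]
}}

```text
clock: 24.0
eef_pos: [480.9, -397.2, 27.6]
tool_rot: [3.139, -0.0, 1.307]
force: [-0.2, 1.3, 6.0]
width: 52.8
gripper_force: 61.7
```

Request:
{"api": "carry_out", "payload": {
  "deltas": [0,0,0,0,0,-0.003,1,0,0,0,0,0,-0.01,1,0,0,0,0,0,-0.025,1,0,0,0,0,0,-0.03,1,0,0,0,0,0,-0.03,1,0,0,0,0,0,-0.012,1,0,0,0,0,0,0,1]
}}

```text
clock: 24.88
eef_pos: [480.5, -397.1, 137.3]
tool_rot: [3.139, 0.0, 1.307]
force: [0.2, 0.5, -0.5]
width: 52.8
gripper_force: 62.7
```

Run:
```python
from h import *
s=img("scene"); t=img("top")
cv2.imwrite("pics/e.png",cv2.resize(np.vstack([s[90:290,110:360],t[100:300,220:470]]),None,fx=1.5,fy=1.5)[:,:,::-1])
plan(552.4,9.6,130,164.75,12,1)
```

```text
pos [ 479.8 -396.3  135.7] yaw 74.9 turn [ 0.   -0.06  0.12] q7 0.66 clock 24.975
[0.0, -0.0, 0.0, 0.0137, -0.0012, 0.0002, 1]
[0.0, -0.0, 0.01, 0.0274, -0.0024, 0.0004, 1]
[0.0, -0.01, 0.01, 0.0411, -0.0036, 0.0006, 1]
[0.0, -0.01, 0.01, 0.0411, -0.0036, 0.0006, 1]
[0.0, -0.01, 0.01, 0.0411, -0.0036, 0.0006, 1]
[0.0, -0.01, 0.01, 0.0411, -0.0036, 0.0006, 1]
[0.0, -0.01, 0.01, 0.0411, -0.0036, 0.0006, 1]
[0.0, -0.01, 0.01, 0.0411, -0.0036, 0.0006, 1]
[0.0, -0.01, 0.01, 0.0411, -0.0036, 0.0006, 1]
[0.0, -0.01, 0.01, 0.0411, -0.0037, 0.0006, 1]
[0.0, -0.0, 0.01, 0.0274, -0.0024, 0.0004, 1]
[0.0, -0.0, 0.0, 0.0137, -0.0012, 0.0002, 1]
```

View pics/e.png

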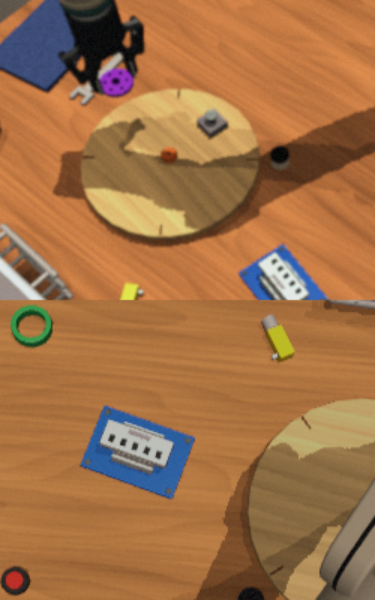

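The disc is held flat at (115,80), and the bar is centred on the plate in the top view at (137,443). Carry the disc over.

Request:
{"api": "carry_out", "payload": {
  "deltas": [0,0,0,0.0137,-0.001,0,1,0,0,0,0.0275,-0.0025,0,1,0,0,0,0.041,-0.0035,0.001,1,0,0,0,0.041,-0.0035,0.001,1,0,0,0,0.041,-0.0035,0.001,1,0,0,0,0.041,-0.0035,0.001,1,0,0,0,0.041,-0.0035,0.001,1,0,0,0,0.041,-0.0035,0.001,1,0,0,0,0.041,-0.004,0.005,1,0,0,0,0.041,-0.0035,0.01,1,0,0,0,0.0275,-0.0025,0.01,1,0,0,0,0.0135,-0.001,0.005,1]
}}

```text
clock: 26.48
eef_pos: [552.1, 11.2, 99.5]
tool_rot: [-3.141, -0.0, 1.31]
force: [-0.5, -0.3, 0.4]
width: 52.3
gripper_force: 62.7
```

Request:
{"api": "carry_out", "payload": {
  "deltas": [0,0,0,0,0,0,1,0,0,0,0,0,0,1]
}}

```text
clock: 26.72
eef_pos: [553.0, 6.6, 101.0]
tool_rot: [3.139, 0.001, 1.305]
force: [0.6, 0.1, 0.2]
width: 52.4
gripper_force: 62.7
```

```bash
python3 -c "
from h import *
plan(552.4,9.6,46.5,164.75,4,1)"
```

```text
pos [553.    6.6 101. ] yaw 74.8 turn [0.12 0.05 0.  ] q7 0.07 clock 26.725
[0.02, 0.01, 0.0, 0.0005, -0.0003, 0.0091, 1]
[0.04, 0.02, 0.0, 0.0009, -0.0005, 0.0182, 1]
[0.04, 0.02, 0.0, 0.0009, -0.0005, 0.0182, 1]
[0.02, 0.01, 0.0, 0.0005, -0.0002, 0.0091, 1]
```

Request:
{"api": "carry_out", "payload": {
  "deltas": [0,0,0,0,0,0.01,1,0,0,0,0.001,0,0.018,1,0,0,0,0,0,0.015,1,0,0,0,0,0,0.008,1,0,0,0,0,0,0.003,1,0,0,0,0,0,0,1,0,0,0,0,0,0,1,0,0,0,0,0,0,1]
}}

```text
clock: 27.72
eef_pos: [553.8, 9.3, 47.2]
tool_rot: [3.139, -0.0, 1.307]
force: [0.4, 0.0, -0.1]
width: 52.4
gripper_force: 62.7
```

```bash
python3 -c "
from h import *
plan(552.4,9.6,42.5,164.75,1,1)"
```

```text
pos [553.8   9.3  47.2] yaw 74.9 turn [ 0.14 -0.03  0.12] q7 0.11 clock 27.725
[0.14, -0.03, 0.12, -0.0, -0.0014, 0.0047, 1]
```

Request:
{"api": "carry_out", "payload": {
  "deltas": [0.1,0,0,0,-0.0013,0.003,1,0,0,0,0,0,0.001,1,0,0,0,0,0,0.0005,1,0,0,0,0,0,0,1,0,0,0,0,0,0,1]
}}

```text
clock: 28.35
eef_pos: [552.3, 9.6, 42.3]
tool_rot: [-3.142, -0.0, 1.307]
force: [0.7, -0.2, -0.6]
width: 52.6
gripper_force: 62.7
```

Request:
{"api": "carry_out", "payload": {
  "deltas": [0,0,0,0,0,0.0006,1,0,0,0,0,0,0,1,0,0,0,0,0,0,1]
}}

```text
clock: 28.72
eef_pos: [552.3, 9.6, 41.7]
tool_rot: [3.142, -0.0, 1.307]
force: [-0.7, 0.5, -0.6]
width: 52.2
gripper_force: 62.8
```

Request:
{"api": "carry_out", "payload": {
  "deltas": [0,0,0,0,0,0.0006,1,0,0,0,0,0,0,1,0,0,0,0,0,0,1]
}}

```text
clock: 29.1
eef_pos: [552.3, 9.6, 41.6]
tool_rot: [3.141, -0.001, 1.307]
force: [-1.0, -0.2, 5.5]
width: 52.7
gripper_force: 63.4
```

Request:
{"api": "carry_out", "payload": {
  "deltas": [0,0,0,0,0,0,0.4,0,0,0,0,0,0,0.1,0,0,0,0,0,0,-0.3,0,0,0,0,0,0,-1,0,0,0,0,0,0,-1,0,0,0,0,0,-0.01,-1,0,0,0,0,0,-0.03,-1,0,0,0,0,0,-0.04,-1,0,0,0,0,0,-0.03,-1,0,0,0,0,0,-0.01,-1,0,0,0,0,0,0,-1]
}}

```text
clock: 30.48
eef_pos: [552.4, 9.7, 161.4]
tool_rot: [3.141, -0.001, 1.307]
force: [-0.4, -0.2, -0.7]
width: 85.4
gripper_force: 0.0
```

Run:
```python
from h import *
s=img("scene"); t=img("top"); H=hsv(s)
print("joy",*grey("scene",s,36,(252,172))); print("joy",*grey("top",t,36,(459,290)))
print("disc",rect("scene",contour((H[...,0]>130)&(H[...,0]<160)&(H[...,1]>100),(300,260)),46))
cv2.imwrite("pics/f.png",cv2.resize(np.vstack([s[130:330,150:370],t[170:340,350:570]]),None,fx=1.5,fy=1.5)[:,:,::-1])
plan(393.2,-281.8,100,168.9,9,-1)
```

```text
joy [ 392.  -284.2] [ 391.7 -285.3   49.1   40.3   78.9] [[253, 163], [260, 174], [250, 180], [242, 169]]
joy [ 393.8 -280.6] [ 394.1 -280.6   41.9   41.6   78.9] [[452, 278], [471, 283], [467, 303], [446, 298]]
disc [553.    8.7  56.5  54.7   7.2]
pos [551.5   9.7 160.1] yaw 74.9 turn [-0.11  0.01 -4.02] q7 0.02 clock 30.575
[-0.01, 0.0, -0.19, -0.0154, -0.0036, 0.0029, -1]
[-0.01, 0.0, -0.38, -0.0307, -0.0074, 0.0057, -1]
[-0.02, 0.0, -0.57, -0.046, -0.0114, 0.0086, -1]
[-0.02, 0.0, -0.57, -0.0459, -0.0119, 0.0086, -1]
[-0.02, 0.0, -0.57, -0.0458, -0.0123, 0.0086, -1]
[-0.02, 0.0, -0.57, -0.0456, -0.0128, 0.0086, -1]
[-0.02, 0.0, -0.57, -0.0455, -0.0133, 0.0086, -1]
[-0.01, 0.0, -0.38, -0.0302, -0.0091, 0.0057, -1]
[-0.01, 0.0, -0.19, -0.0151, -0.0047, 0.0029, -1]
```

View pics/f.png

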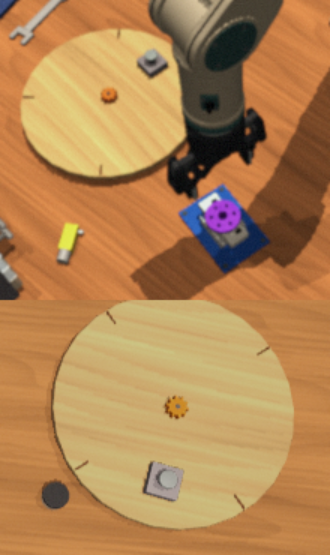

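The disc sits centred on the bar at (223,216), and the joystick is unmoved at (164,480). Go for the joystick.

Request:
{"api": "carry_out", "payload": {
  "deltas": [0,0,-0.2,-0.015,-0.0035,0.001,-1,0,0,-0.4,-0.031,-0.0075,0.003,-1,0,0,-0.6,-0.046,-0.0115,0.008,-1,0,0,-0.6,-0.046,-0.012,0.01,-1,0,0,-0.6,-0.046,-0.0125,0.01,-1,0,0,-0.6,-0.0455,-0.013,0.01,-1,0,0,-0.5,-0.0455,-0.013,0.01,-1,0,0,-0.4,-0.03,-0.009,0.006,-1,0,0,-0.1,-0.015,-0.005,0.003,-1,0,0,0,0,0,0,-1,0,0,0,0,0,0,-1]
}}

```text
clock: 31.95
eef_pos: [393.6, -281.2, 99.7]
tool_rot: [-3.141, -0.001, 1.377]
force: [-0.5, 0.0, -0.2]
width: 85.3
gripper_force: 0.0
```

```bash
python3 -c "
from h import *
plan(393.2,-282,31,168.9,5,-1)"
```

```text
pos [ 393.6 -281.2   99.7] yaw 78.9 turn [-0.05 -0.06 -0.01] q7 0.72 clock 31.95
[-0.01, -0.01, -0.0, -0.0001, -0.0, 0.0076, -1]
[-0.01, -0.01, -0.0, -0.0002, -0.0, 0.0153, -1]
[-0.02, -0.02, -0.0, -0.0003, -0.0001, 0.0229, -1]
[-0.01, -0.01, -0.0, -0.0002, -0.0001, 0.0153, -1]
[-0.01, -0.01, -0.0, -0.0001, -0.0, 0.0076, -1]
```

Request:
{"api": "carry_out", "payload": {
  "deltas": [0,0,0,-0.001,0,0.01,-1,0,0,0,0,0,0.02,-1,0,0,0,0,0,0.02,-1,0,0,0,0,0,0.013,-1,0,0,0,0,0,0.005,-1,0,0,0,0,0,0,-1,0,0,0,0,0,0,-1]
}}

```text
clock: 32.83
eef_pos: [394.0, -283.1, 32.4]
tool_rot: [3.141, 0.0, 1.377]
force: [0.4, 0.4, 0.2]
width: 85.2
gripper_force: 0.0
```

```bash
python3 -c "
from h import *
plan(393.2,-282,30.5,168.9,1,-1)"
```

```text
pos [ 394.  -283.1   32.4] yaw 78.9 turn [ 0.04  0.01 -0.03] q7 0.77 clock 32.825
[0.04, 0.01, -0.03, 0.0009, -0.001, 0.0019, -1]
```

Request:
{"api": "carry_out", "payload": {
  "deltas": [0,0,0,0.0009,-0.001,0.0015,0,0,0,0,0,0,0,0.1,0,0,0,0,0,0,0.4,0,0,0,0,0,0,0.7,0,0,0,0,0,0,1,0,0,0,0,0,0,1,0,0,0,0,0,0,1]
}}

```text
clock: 33.7
eef_pos: [392.9, -281.8, 31.0]
tool_rot: [3.141, -0.0, 1.376]
force: [-0.5, 1.1, 5.4]
width: 38.4
gripper_force: 60.4
```

Request:
{"api": "carry_out", "payload": {
  "deltas": [0,0,0,0,0,-0.005,1,0,0,0,0,0,-0.015,1,0,0,0,0,0,-0.03,1,0,0,0,0,0,-0.035,1,0,0,0,0,0,-0.025,1,0,0,0,0,0,-0.005,1,0,0,0,0,0,0,1]
}}

```text
clock: 34.58
eef_pos: [392.9, -281.6, 145.6]
tool_rot: [3.141, -0.0, 1.377]
force: [1.1, -0.7, -1.2]
width: 38.7
gripper_force: 60.4
```

```bash
python3 -c "
from h import *
plan(552.4,9.6,115,164.75,10,1)"
```

```text
pos [ 392.9 -281.6  145.6] yaw 78.9 turn [ 0.01 -0.02  4.14] q7 0.69 clock 34.575
[0.0, -0.0, 0.17, 0.0132, 0.0042, 0.0013, 1]
[0.0, -0.0, 0.34, 0.0264, 0.0083, 0.0026, 1]
[0.0, -0.0, 0.52, 0.0397, 0.0122, 0.0038, 1]
[0.0, -0.0, 0.52, 0.0398, 0.0118, 0.0038, 1]
[0.0, -0.0, 0.52, 0.0399, 0.0115, 0.0038, 1]
[0.0, -0.0, 0.52, 0.04, 0.0111, 0.0038, 1]
[0.0, -0.0, 0.52, 0.0401, 0.0108, 0.0038, 1]
[0.0, -0.0, 0.52, 0.0402, 0.0104, 0.0038, 1]
[0.0, -0.0, 0.34, 0.0268, 0.0067, 0.0026, 1]
[0.0, -0.0, 0.17, 0.0134, 0.0033, 0.0013, 1]
```

Request:
{"api": "carry_out", "payload": {
  "deltas": [0,0,0.2,0.013,0.004,0.001,1,0,0,0.3,0.0265,0.0085,0.003,1,0,0,0.5,0.04,0.012,0.004,1,0,0,0.5,0.04,0.012,0.004,1,0,0,0.5,0.04,0.0115,0.004,1,0,0,0.5,0.04,0.011,0.004,1,0,0,0.5,0.04,0.011,0.004,1,0,0,0.5,0.04,0.0105,0.004,1,0,0,0.4,0.027,0.0065,0.006,1,0,0,0.2,0.0135,0.0035,0.004,1,0,0,0,0,0,0,1,0,0,0,0,0,0,1]
}}

```text
clock: 36.08
eef_pos: [551.9, 8.4, 107.5]
tool_rot: [-3.141, 0.001, 1.303]
force: [0.0, -0.7, -1.9]
width: 38.3
gripper_force: 60.4
```

Request:
{"api": "carry_out", "payload": {
  "deltas": [0,0,0,0,0,0.01,1,0,0,0,0,0,0.018,1,0,0,0,0,0,0.013,1,0,0,0,0,0,0.005,1,0,0,0,0,0,0,1,0,0,0,0,0,0,1,0,0,0,0,0,0,1]
}}

```text
clock: 36.95
eef_pos: [553.0, 10.0, 62.0]
tool_rot: [3.141, -0.001, 1.305]
force: [1.2, -0.2, 0.2]
width: 38.3
gripper_force: 60.4
```

```bash
python3 -c "
from h import *
plan(552.4,9.6,53.8,164.75,1,1)"
```

```text
pos [553.  10.  62.] yaw 74.8 turn [ 0.05 -0.03  0.02] q7 0.11 clock 36.95
[0.05, -0.03, 0.02, -0.0005, -0.0005, 0.0082, 1]
```

Request:
{"api": "carry_out", "payload": {
  "deltas": [0,0,0,-0.0005,-0.0005,0.004,1,0,0,0,0,0,0.003,1,0,0,0,0,0,0.001,1,0,0,0,0,0,0,1,0,0,0,0,0,0,1,0,0,0,0,0,0,1]
}}

```text
clock: 37.7
eef_pos: [552.1, 9.6, 53.6]
tool_rot: [3.142, -0.0, 1.305]
force: [0.6, 0.3, -0.1]
width: 38.3
gripper_force: 60.4
```

Request:
{"api": "carry_out", "payload": {
  "deltas": [0,0,0,0,0,0.0006,1,0,0,0,0,0,0,1,0,0,0,0,0,0,1]
}}

```text
clock: 38.08
eef_pos: [552.1, 9.6, 53.0]
tool_rot: [3.142, -0.0, 1.305]
force: [-0.9, -0.2, 2.1]
width: 38.0
gripper_force: 60.6
```

Request:
{"api": "carry_out", "payload": {
  "deltas": [0,0,0,0,0,0.0004,1,0,0,0,0,0,0,1]
}}

```text
clock: 38.33
eef_pos: [552.1, 9.6, 53.0]
tool_rot: [3.141, -0.001, 1.305]
force: [-1.2, -0.3, 5.0]
width: 38.6
gripper_force: 61.1
```

Request:
{"api": "carry_out", "payload": {
  "deltas": [0,0,0,0,0,0,0.7,0,0,0,0,0,0,0.4,0,0,0,0,0,0,0,0,0,0,0,0,0,-1,0,0,0,0,0,0,-1,0,0,0,0,0,-0.01,-1,0,0,0,0,0,-0.03,-1,0,0,0,0,0,-0.04,-1,0,0,0,0,0,-0.04,-1,0,0,0,0,0,-0.01,-1]
}}

```text
clock: 39.58
eef_pos: [553.6, 9.4, 185.5]
tool_rot: [3.137, -0.002, 1.305]
force: [0.1, -0.4, -0.3]
width: 85.4
gripper_force: 0.0
```

Request:
{"api": "carry_out", "payload": {
  "deltas": [0,0,0,-0.015,0,0,-1,0,0,0,-0.03,0,0,-1,0,0,0,-0.04,0,0,-1,0,0,0,-0.04,0,0,-1,0,0,0,-0.04,0,0,-1,0,0,0,-0.04,0,0,-1,0,0,0,-0.03,0,0,-1,0,0,0,-0.015,0,0,-1,0,0,0,0,0,0,-1]
}}

```text
clock: 40.7
eef_pos: [485.2, -232.4, 181.7]
tool_rot: [-3.14, -0.0, 1.303]
force: [0.4, 0.8, 0.5]
width: 85.5
gripper_force: 0.0
```

Run:
```python
from h import *
s=img("scene"); t=img("top"); H=hsv(s)
a=cv2.resize(s[220:330,240:360],(480,440)); b=cv2.resize(t[150:250,260:370],(484,440))
cv2.imwrite("pics/g.png",cv2.resize(np.hstack([a[:,:,::-1],b[:,:,::-1]]),(790,360)))
```

```text
(no output)
```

View pics/g.png

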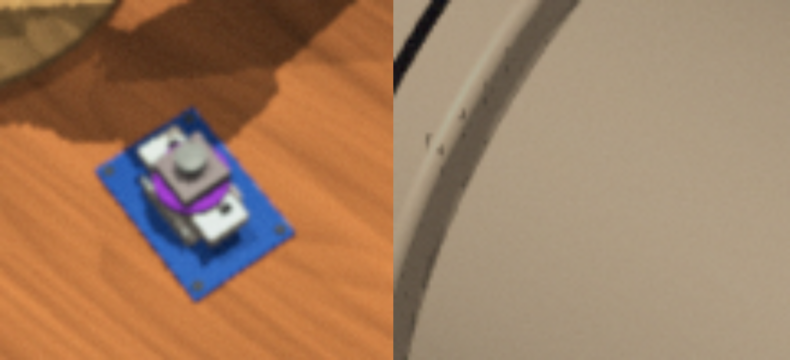

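The scene view shows the full stack centred and level on the plate: joystick at (192,170), disc and bar beneath it, with the bar along the long side. The gripper is clear, so I'm handing in.

```bash
python3 -c "
from cell import ctrl
print(ctrl.finish_job())"
```

```text
the job is handed in; nothing more can be done
None
```

The heat sink, sensor bar, disc and joystick are stacked in that order on the blue plate, and the last camera view showed the stack centred and level with the bar along the plate's long side; I handed it in at about 41 s, and the judged result was not shown.

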